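Fetch the soldering block from behind the jars

TASK

The soldering block lies in the wooden tray behind a row of three jars: first stand all three jars upright on the cork mat, leaving the block where it is meanwhile. Only then take the block out and lay it flat on the middle of the round soldering disc, and after that stand each jar back upright on the very spot in the tray where that jar stood at the start. Don't knock any jar over, and leave the brush, hammer and beaker alone.

Things in the scene. Friction and masses are not known exactly. Their poses are not given: they have to be found in the camera images.
- jar_blue: lidded round jar, amber glass with a blue lid; 48 mm diameter, 95 mm high (body to 76 mm, neck, lid of the same 48 mm diameter from 80 to 95 mm), about 150 g. Origin: centre of its underside, z up the jar. Starts upright on the tray floor in the row of three on the robot's side of the block
- jar_red: lidded round jar, white body with a red lid; 48 mm diameter, 95 mm high (body to 76 mm, neck, lid of the same 48 mm diameter from 80 to 95 mm), about 150 g. Origin: centre of its underside, z up the jar. Starts upright on the tray floor in the row of three on the robot's side of the block
- jar_yellow: lidded round jar, aluminium body with a yellow lid; 48 mm diameter, 95 mm high (body to 76 mm, neck, lid of the same 48 mm diameter from 80 to 95 mm), about 150 g. Origin: centre of its underside, z up the jar. Starts upright on the tray floor in the row of three on the robot's side of the block
- block: sand-coloured rectangular soldering block with a grid of small dots on top: 55 mm along its x, 140 mm along its y, 30 mm high, about 200 g. Origin: centre of its underside. It starts flat on the tray floor, long side along the row of jars, about 5 to 22 mm clear behind them; too long to grip along y, so it is gripped across its 55 mm
- tray: fixed wooden tray with a low rim: 200 mm along its x, 260 mm along its y, floor 6 mm above the bench, rim 6 mm wide and 14 mm high. Origin: centre of its underside; its x points from the jar row (x about -36 mm, jars about 72 mm apart along y, in any order) to the block (x about +30 mm)
- mat: fixed square cork mat, 190 mm x 190 mm, 4 mm thick, on the bench left or right of the tray; room for three jars about 105 mm apart. Origin: centre of its underside
- disc: fixed round soldering disc, steel pan of 196 mm diameter with an off-white ceramic top of 184 mm diameter, flat top face 32 mm above its origin (centre of its underside, on the bench); on the other side of the tray from the mat
- brush: bystander: flat wooden-handled bench brush, 200 mm long, 42 mm wide, 20 mm high, lying crosswise on the bench beyond the tray; origin: on the bench under its middle, x along it. Leave alone
- beaker: bystander: small open green glass beaker, 60 mm diameter, 70 mm high, beyond the left-hand place; origin: centre of its underside. Leave alone
- hammer: bystander: wooden-handled steel hammer, 260 mm long, 26 mm high, lying crosswise beyond the right-hand place; origin: on the bench under its middle, x along it towards the head. Leave alone
Not all that is in view belongs to the job. There is more than one size of the jar_yellow; the one meant has the size given above.

How it is judged:
On the way, in this order (a step that is already met when the one before it is completed fails the run):
1. all three jars stand on the cork mat while the block still lies where it was (within 30 mm) (x of jar_blue in the frame of mat between -0.09 and 0.09 m and y of jar_blue in the frame of mat between -0.09 and 0.09 m and height (world z) of each of jar_blue, jar_red, jar_yellow below 0.009 m and angle between each of jar_blue, jar_red, jar_yellow's own z axis and vertical below 0.15 rad and linear speed of each of jar_blue, jar_red, jar_yellow below 0.03 m/s and x of jar_red in the frame of mat between -0.09 and 0.09 m and y of jar_red in the frame of mat between -0.09 and 0.09 m and x of jar_yellow in the frame of mat between -0.09 and 0.09 m and y of jar_yellow in the frame of mat between -0.09 and 0.09 m and distance of block from where it was at the start of the episode below 0.03 m), for 0.2 s.
2. the block lies flat on the middle of the disc (within 15 mm) while the jars are still on the mat (horizontal distance between block and disc below 0.015 m and z of block in the frame of disc between 0.028 and 0.036 m and angle between block's own z axis and vertical below 0.08 rad and linear speed of each of block, jar_blue, jar_red, jar_yellow below 0.03 m/s and x of jar_blue in the frame of mat between -0.09 and 0.09 m and y of jar_blue in the frame of mat between -0.09 and 0.09 m and height (world z) of each of jar_blue, jar_red, jar_yellow below 0.009 m and angle between each of jar_blue, jar_red, jar_yellow's own z axis and vertical below 0.15 rad and x of jar_red in the frame of mat between -0.09 and 0.09 m and y of jar_red in the frame of mat between -0.09 and 0.09 m and x of jar_yellow in the frame of mat between -0.09 and 0.09 m and y of jar_yellow in the frame of mat between -0.09 and 0.09 m), for 0.2 s.
At the end, for the whole second after the job is handed in: The block lies flat on the disc, its centre within 15 mm of the disc's centre, and each jar stands upright in the tray within 15 mm of where it stood at the start; all released and at rest (horizontal distance between block and disc below 0.015 m and z of block in the frame of disc between 0.028 and 0.036 m and angle between block's own z axis and vertical below 0.08 rad and linear speed of each of block, jar_blue, jar_red, jar_yellow below 0.03 m/s and distance of each of jar_blue, jar_red, jar_yellow from where it was at the start of the episode below 0.015 m and angle between each of jar_blue, jar_red, jar_yellow's own z axis and vertical below 0.1 rad); the robot touches nothing.
It fails at once if a jar is knocked over (angle between any of jar_blue, jar_red, jar_yellow's own z axis and vertical above 0.7 rad).
It fails at once if the brush, hammer or beaker is disturbed (moved more than 30 mm) (distance of any of brush, beaker, hammer from where it was at the start of the episode above 0.03 m).
It also fails if it takes over 136 s, if anything falls off the work surface, if the arm or the gripper's body presses on something with over 40 N, if the wrist force passes 120 N, or if a joint passes its speed limit or range.

ROBOT

A 6-joint arm with a two-finger parallel gripper is mounted at the origin on the work surface. World frame = base frame: x ahead of the robot, y to its left, z up, the work surface at z = 0. Lengths are in m, angles in rad, forces in N, time in s.
With the tool pointing down it reaches from about 0.325 to 0.775 m from the base axis. Payload 5.5 kg.
Tool frame: the origin (TCP) lies at the very end of the fingers, on their centre line; the grasp point (between the pads) lies 19 mm behind it (arm.tcp_to_grasp is the distance from the TCP to the grasp point, in m); y points along the fingers, x is the direction in which the jaws open and shut, and the axes are right-handed (so a half turn about y gives the same grasp; the last joint's range is limited). The gripper opens to 88 mm and grips with 3 to 60 N. Pads are 20 mm wide; open, the fingers measure 115 mm over their backs; the gripper's body (75 mm by 178 mm) begins 61 mm behind the grasp point.
Start: joints at [-1.278, 0.091, 1.231, -0, 1.82, -0.057], TCP at [0.206, -0.564, 0.223] pointing down, gripper open.
Joint ranges: [-2.87, 2.87], [-0.86, 2.18], [0.17, 2.46], [-1.51, 4.65], [0.06, 2.69], [-2.65, 2.65]. Speed limits (rad/s): [2.57, 2.57, 3.01, 3.14, 3.14, 3.14].

INTERFACE

Orientations are given as [roll, pitch, yaw] about the fixed x, y, z axes, in that order (R = Rz(yaw) Ry(pitch) Rx(roll)).
In Python, from cell import arm gives the robot as it stands.
- The arm moves only by the tool jog_arm, never from a script. Its argument "moves" is a list of rows, each an object with "travel": the shift along the tool's x, y, z in m, a list of three; "turn": the turn about the tool's y in degrees; "fingers": the finger opening in m, from 0 to 0.0878. A call has 1 to 5 rows; each row shifts and turns the commanded pose from where the row before left it, along the tool's axes as they then stand; what a row does not reach is not made up. A row lasts 1/8 s, in which the tool goes at most 62.5 mm and 10.7 degrees, less where a joint would pass 70% of its speed; a pose out of reach is approached as far as the arm can. A call with a gripper value outside its range is refused whole. The fingers move at their own pace and stop on an object; "force" is the grip in N (left out, the last holds). Time passes only in rows, so rows that do not move let the fingers close. It gives the time, the measured TCP pose, the force and the opening at its end, in the units of the state.
- arm.state(): the state, without advancing time (a new reading comes with each control period).
- arm.snapshot(name): name is "side" or "top"; returns a dict with "color" (420x560x3 uint8, red, green, blue), "depth" (420x560 float32, m along the optical axis (not along the pixel's ray), 0 where there is no reading), "K" (3x3 intrinsics, pixels), "k1" (the pictures are not rectified: a ray, as slopes to the right and down, at radius r is drawn at 1 + k1 r^2 times it, then the intrinsics apply), "origin" and "orientation" of the camera in the world. Camera axes: x right, y down, z forward; pixel columns grow to the right and rows downward; lengths in m; the calibration is good to about 2 mm. A picture is of the moment at which its call begins.
- arm.close_job(): hands the job in, once; it reports no verdict.
The state is a dict: "t": time; "joints": joint angles; "joint_vel": joint speeds; "joint_torque": joint torques, N m; "tcp_pos": TCP position; "orientation": TCP orientation; "wrist_force": force on the tool from outside, world axes, zero at the start; "ft_torque": the same for the moment, N m; "grip_width": finger opening in m.
Only numpy, scipy, OpenCV 4.12 (cv2) and the standard library are available. Lean on these libraries where they do the work, as an engineer would, in place of code of your own. Each camera call takes 0.05 s, during which the arm holds its last target. There are 200 camera calls.

## Working session

There is one attempt and no reset: what is moved stays moved. The work goes in short steps, Python scripts to look and compute and a tool call to move; the robot and the scene stay as the last step left them, time stands still between calls to the robot, and variables do not carry over. Pictures are saved under pics/ and viewed, about 12 in all and at most 16, crops included, and the job is handed in when it is done.

Besides the shell and the picture viewer there is one more tool, called as a command line: name --argument value ..., lists and objects as JSON in quotes. jog_arm: Moves the arm, as the interface text tells. Its arguments: {"type":"object","properties":{"moves":{"type":"array","items":{"type":"object","properties":{"travel":{"type":"array","items":{"type":"number"}},"turn":{"type":"number"},"fingers":{"type":"number"}}}},"force":{"type":"number"}},"required":["moves"]}

```bash
mkdir -p pics; cat > h.py <<'E'
import numpy as np, cv2
from scipy.spatial.transform import Rotation as R
from cell import arm
def rot(o):
    o=np.array(o,float)
    return o if o.shape==(3,3) else R.from_euler('xyz',o).as_matrix()
def snap(n,fn=None):
    s=arm.snapshot(n)
    if fn: cv2.imwrite(f'pics/{fn}.png',cv2.cvtColor(s['color'],cv2.COLOR_RGB2BGR))
    return s
def ray(s,px):
    K=np.array(s['K'],float); d=np.array([s['k1'],0,0,0],float)
    u=cv2.undistortPoints(np.array(px,float).reshape(-1,1,2),K,d).reshape(-1,2)
    return np.c_[u,np.ones(len(u))]@rot(s['orientation']).T
def onz(s,px,z):
    r=ray(s,px); o=np.array(s['origin']); return o+r*((z-o[2])/r[:,2])[:,None]
def cloud(s):
    h,w=s['depth'].shape; v,u=np.mgrid[:h,:w]
    r=ray(s,np.c_[u.ravel(),v.ravel()])
    return (np.array(s['origin'])+r*s['depth'].reshape(-1,1)).reshape(h,w,3)
E
python3 - <<'E'
from h import *
for n in('top','side'):
    s=snap(n,n+'0'); np.savez(n+'0',**s); print(n,s['origin'],s['orientation'],s['K'],s['k1'])
print(arm.state()); print(getattr(arm,'tcp_to_grasp',None))
E
```

```text
top [0.34146532 0.01499231 1.09864026] [-2.9416432   0.00449472 -1.63399906] [[439.88008845   0.         278.86677209]
 [  0.         439.88008845 210.46134072]
 [  0.           0.           1.        ]] -0.10736312696749692
side [ 0.52496849 -0.89397966  0.62159594] [-2.1302377   0.01197078 -0.06033783] [[464.9389822    0.         279.67950308]
 [  0.         464.9389822  214.44981139]
 [  0.           0.           1.        ]] -0.13045434756239674
{'t': 0.1, 'joints': array([-1.27769114e+00,  9.18079165e-02,  1.23174892e+00, -1.92113010e-05,
        1.81978155e+00, -5.66681390e-02]), 'joint_vel': array([-9.83910605e-06, -1.30662879e-03, -4.86424400e-03, -7.25816320e-07,
        7.67136694e-04,  1.90570146e-04]), 'joint_torque': array([ 3.64935993e-03, -4.47857738e+01, -4.07570672e+01,  7.01898686e-02,
        2.83443031e-02, -1.26026416e-04]), 'tcp_pos': array([ 0.2055473 , -0.56342204,  0.2216147 ]), 'orientation': array([-1.57071605,  0.00174399, -1.22102765]), 'wrist_force': array([-0.29533131, -0.07098075, -0.4771552 ]), 'ft_torque': array([ 0.00234958,  0.04904401, -0.05100201]), 'grip_width': 0.0876032153344777}
0.0187
```

View pics/top0.png

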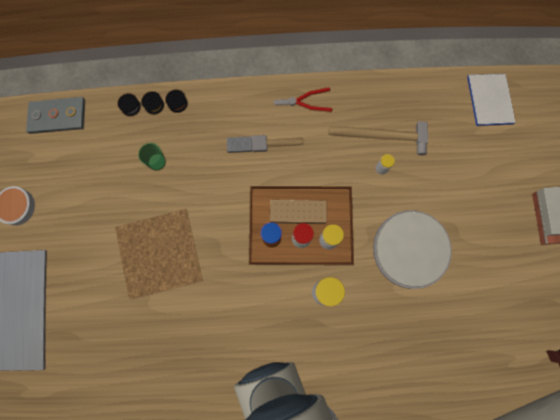

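View pics/side0.png

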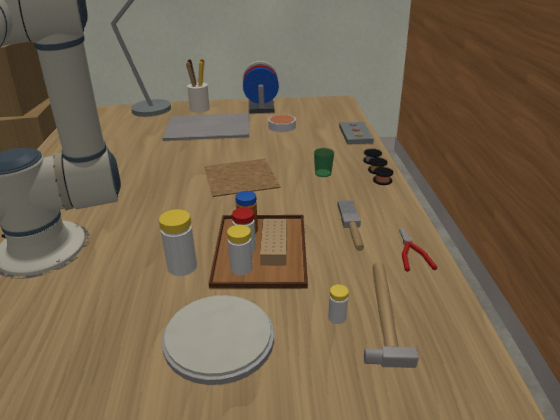

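Candidates for jar_yellow in the top view are the yellow lids at (333,235) in the tray row, (330,292) in front of the tray (it looks larger), and (388,161) (it looks smaller). The side view shows the same three at (239,232), (176,220) and (339,292). By the description, the one in the tray row should be right. I'll measure it and check it in a crop.

```bash
cat > m.py <<'E'
from h import *
s=dict(np.load('top0.npz')); C=cloud(s); hsv=cv2.cvtColor(s['color'],cv2.COLOR_RGB2HSV)
def blobs(m,amin=40):
    n,l,st,c=cv2.connectedComponentsWithStats(m.astype(np.uint8))
    return [(l==i,c[i],st[i]) for i in range(1,n) if st[i,4]>=amin]
H,S,V=[hsv[...,i].astype(int) for i in range(3)]
masks=dict(yellow=(H>22)&(H<34)&(S>190)&(V>120),red=((H<5)|(H>174))&(S>190)&(V>90),blue=(H>105)&(H<125)&(S>150)&(V>60))
for k,m in masks.items():
    for b,c,st in blobs(m,60):
        z=np.median(C[b][:,2]); ct=max(cv2.findContours(b.astype(np.uint8),0,2)[0],key=cv2.contourArea)
        e=cv2.fitEllipse(ct); p=onz(s,[e[0]],z)[0]
        print(k,c.round(),'z',round(z,3),'pos',p.round(4),'diam mm',np.round(np.array(e[1])/439.9*(1.0986-z)*1000,0))
E
python3 m.py; python3 - <<'E'
from h import *
s=dict(np.load('top0.npz')); C=cloud(s)
for n,(u,v) in dict(tray=(258,200),block=(298,210),mat=(158,252),disc=(412,250),brush=(285,143),hammer=(375,132),bench=(230,300)).items(): print(n,C[v,u].round(4))
a=cv2.cvtColor(s['color'],cv2.COLOR_RGB2BGR)
im=cv2.imread('pics/side0.png')
cv2.imwrite('pics/crop.png',np.hstack([cv2.resize(a[145:320,235:410],(400,400),interpolation=2),cv2.resize(im[180:355,150:325],(400,400),interpolation=2)]))
E
```

```text
yellow [387. 161.] z 0.067 pos [ 0.6586 -0.2683  0.0671] diam mm [25. 25.]
yellow [334. 232.] z 0.101 pos [ 0.4827 -0.1153  0.1007] diam mm [29. 39.]
red [313. 100.] z 0.013 pos [ 0.8566 -0.1556  0.0126] diam mm [ 50. 162.]
red [303. 233.] z 0.101 pos [ 0.4881 -0.0455  0.1008] diam mm [41. 43.]
blue [271. 233.] z 0.101 pos [0.493  0.0284 0.1011] diam mm [42. 43.]
tray [0.5925 0.0571 0.0094]
block [ 0.5548 -0.041   0.0362]
mat [0.476  0.3159 0.0053]
disc [ 0.4376 -0.3127  0.0345]
brush [ 0.7374 -0.0211  0.0183]
hammer [ 0.751 -0.257  0.025]
bench [0.3471 0.1396 0.0049]
```

View pics/crop.png

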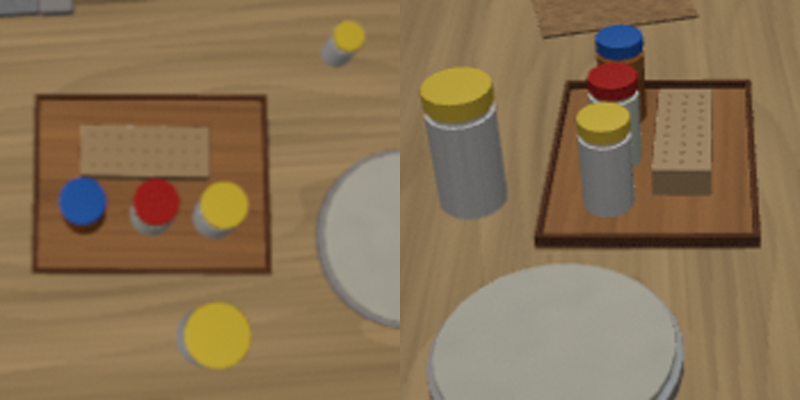

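The crop shows the three jars in the tray row. The row's yellow jar has its lid at z=0.101, which fits a 95 mm jar on the 6 mm floor. The front yellow jar is bigger and the back right one is tiny. Next I'll refine all the positions using height masks.

```bash
cat > m2.py <<'E'
from h import *
def region(s,C,zlo,zhi,box,ref):
    x0,x1,y0,y1=box
    m=((C[...,2]>zlo)&(C[...,2]<zhi)&(C[...,0]>x0)&(C[...,0]<x1)&(C[...,1]>y0)&(C[...,1]<y1)).astype(np.uint8)
    m=cv2.morphologyEx(m,cv2.MORPH_OPEN,np.ones((3,3)))
    ct=max(cv2.findContours(m,0,2)[0],key=cv2.contourArea).reshape(-1,2)
    P=onz(s,ct,ref)[:,:2].astype(np.float32); return P
def lid(s,C,x,y,z):
    P=region(s,C,z-.012,z+.012,(x-.035,x+.035,y-.035,y+.035),z); c,r=cv2.minEnclosingCircle(P)
    return np.array(cv2.fitEllipse(P)[0]),r
E
python3 - <<'E'
from m2 import *
s=dict(np.load('top0.npz')); C=cloud(s)
for n,x,y in(('blue',.493,.028),('red',.487,-.045),('yellow',.482,-.115)):
    print(n,lid(s,C,x,y,.101))
m=(C[...,2]>.03)&(C[...,0]>.28)&(C[...,0]<.42)&(C[...,1]>-.18)&(C[...,1]<-.06)
print('big',np.percentile(C[m][:,2],[50,95,99]), C[m&(C[...,2]>.11)].mean(0) if (m&(C[...,2]>.11)).any() else 0)
P=region(s,C,.025,.046,(.5,.6,-.14,.08),.036); print('block',cv2.minAreaRect(P),P.mean(0))
P=region(s,C,.02,.045,(.3,.57,-.45,-.19),.032); print('disc',cv2.fitEllipse(P),cv2.minEnclosingCircle(P))
hsv=cv2.cvtColor(s['color'],cv2.COLOR_RGB2HSV)
lab=cv2.cvtColor(s['color'],cv2.COLOR_RGB2LAB).astype(int)
sub=hsv[225:280,140:180].reshape(-1,3); print('mat hsv',np.median(sub,0), 'bench',np.median(hsv[280:300,210:240].reshape(-1,3),0))
mk=(np.abs(hsv[...,2].astype(int)-0)<0)
b=cv2.GaussianBlur(hsv,(7,7),0).astype(int); ref=np.median(b[225:280,140:180].reshape(-1,3),0); bn=np.median(b[280:300,210:240].reshape(-1,3),0)
mm=(np.abs(b-ref).sum(2)<np.abs(b-bn).sum(2)).astype(np.uint8); mm[:, :105]=0; mm[:,212:]=0; mm[:198]=0; mm[308:]=0
mm=cv2.morphologyEx(mm,cv2.MORPH_OPEN,np.ones((9,9)))
ct=max(cv2.findContours(mm,0,2)[0],key=cv2.contourArea).reshape(-1,2)
print('mat',cv2.minAreaRect(onz(s,ct,.004)[:,:2].astype(np.float32)))
# tray yaw from corners
print('tray corners',onz(s,[(250,187),(351,187),(353,264),(249,264)],.014)[:,:2].round(4).tolist())
print('mat corners',onz(s,[(117,226),(187,211),(201,283),(128,297)],.004)[:,:2].round(4).tolist())
E
```

```text
blue (array([0.49331069, 0.02976252]), 0.024416809901595116)
red (array([ 0.48714581, -0.04404432]), 0.024223387241363525)
yellow (array([ 0.47969264, -0.11117241]), 0.024359911680221558)
big [0.1268039  0.12972946 0.13060714] [ 0.35151104 -0.09232692  0.12692175]
block ((0.5524485111236572, -0.0410471111536026), (0.13874971866607666, 0.055330805480480194), 86.3147964477539) [ 0.5427339  -0.03812226]
disc ((0.4411998391151428, -0.3153267204761505), (0.1896304190158844, 0.19021978974342346), 157.6064910888672) ((0.440723717212677, -0.31556838750839233), 0.09751006215810776)
mat hsv [ 16. 125. 128.] bench [ 18. 109. 144.]
mat ((0.4732665717601776, 0.31660792231559753), (0.19333943724632263, 0.19333146512508392), 11.29369068145752)
tray corners [[0.6267, 0.0755], [0.6103, -0.1814], [0.4151, -0.1679], [0.4317, 0.0878]]
mat corners [[0.5492, 0.4226], [0.5768, 0.24], [0.3928, 0.2097], [0.368, 0.3942]]
```

```bash
cat > d.py <<'E'
import sys
from h import *
# displacement in tool axes to target x y z (yaw deg)
def rows(t,yaw,n,nt):
    st=arm.state(); p=np.array(st['tcp_pos']); y0=R.from_matrix(rot(st['orientation'])).as_euler('xyz')[2]
    step=(np.array(t)-p)/n; dy=(np.radians(yaw)-y0)/nt
    for i in range(n):
        y=y0+dy*min(i,nt); c,s=np.cos(y),np.sin(y)
        print(np.round([step[0]*c+step[1]*s,-step[2],-step[0]*s+step[1]*c],3).tolist(), round(-np.degrees(dy),2) if i<nt else 0)
if __name__=='__main__':
    a=[float(v) for v in sys.argv[1:]]; rows(a[:3],a[3],int(a[4]),int(a[5]))
E
python3 d.py .493 .030 .16 -3.7 14 10
```

```text
[-0.033, 0.004, 0.034] -6.63
[-0.029, 0.004, 0.037] -6.63
[-0.024, 0.004, 0.04] -6.63
[-0.019, 0.004, 0.043] -6.63
[-0.014, 0.004, 0.045] -6.63
[-0.009, 0.004, 0.046] -6.63
[-0.004, 0.004, 0.047] -6.63
[0.002, 0.004, 0.047] -6.63
[0.007, 0.004, 0.047] -6.63
[0.013, 0.004, 0.045] -6.63
[0.018, 0.004, 0.044] 0
[0.018, 0.004, 0.044] 0
[0.018, 0.004, 0.044] 0
[0.018, 0.004, 0.044] 0
```

jog_arm --moves '[{"travel": [-0.033, 0.004, 0.034], "turn": -6.63, "fingers": 0.0875}, {"travel": [-0.029, 0.004, 0.037], "turn": -6.63, "fingers": 0.0875}, {"travel": [-0.024, 0.004, 0.04], "turn": -6.63, "fingers": 0.0875}, {"travel": [-0.019, 0.004, 0.043], "turn": -6.63, "fingers": 0.0875}, {"travel": [-0.014, 0.004, 0.045], "turn": -6.63, "fingers": 0.0875}]' --force 25

```text
t: 0.72
tcp_pos: [0.3084, -0.3505, 0.202]
orientation: [-1.571, 0.001, -0.639]
wrist_force: [0.6, 0.8, 0.1]
grip_width: 0.0871
```

jog_arm --moves '[{"travel": [-0.009, 0.004, 0.046], "turn": -6.63, "fingers": 0.0875}, {"travel": [-0.004, 0.004, 0.047], "turn": -6.63, "fingers": 0.0875}, {"travel": [0.002, 0.004, 0.047], "turn": -6.63, "fingers": 0.0875}, {"travel": [0.007, 0.004, 0.047], "turn": -6.63, "fingers": 0.0875}, {"travel": [0.013, 0.004, 0.045], "turn": -6.63, "fingers": 0.0875}]'

```text
t: 1.35
tcp_pos: [0.4107, -0.1384, 0.1822]
orientation: [-1.571, 0.0, -0.06]
wrist_force: [0.8, -0.1, 0.5]
grip_width: 0.0872
```

jog_arm --moves '[{"travel": [0.018, 0.004, 0.044], "turn": 0, "fingers": 0.0875}, {"travel": [0.018, 0.004, 0.044], "turn": 0, "fingers": 0.0875}, {"travel": [0.018, 0.004, 0.044], "turn": 0, "fingers": 0.0875}, {"travel": [0.018, 0.004, 0.044], "turn": 0, "fingers": 0.0875}, {"travel": [0, 0, 0], "turn": 0, "fingers": 0.0875}]'

```text
t: 1.98
tcp_pos: [0.4936, 0.0336, 0.1653]
orientation: [-1.57, 0.002, -0.059]
wrist_force: [1.4, -0.5, -0.4]
grip_width: 0.0875
```

```bash
python3 d.py .4933 .0298 .06 -3.7 1 1; python3 -c "
from h import *
s=arm.state();print(s['tcp_pos'],s['orientation'],s['t'],s['wrist_force'])"
```

```text
[-0.0, 0.105, -0.004] 0.29
[0.49355517 0.03357083 0.16526511] [-1.57033787  0.00249601 -0.05949767] 1.975 [ 1.35362617 -0.50105827 -0.43630405]
```

jog_arm --moves '[{"travel": [0, 0.03, -0.004], "turn": 0, "fingers": 0.0875}, {"travel": [0, 0.035, 0], "turn": 0, "fingers": 0.0875}, {"travel": [0, 0.025, 0], "turn": 0, "fingers": 0.0875}, {"travel": [0, 0.015, 0], "turn": 0, "fingers": 0.0875}, {"travel": [0, 0, 0], "turn": 0, "fingers": 0.0875}]'

```text
t: 2.6
tcp_pos: [0.4925, 0.0265, 0.0607]
orientation: [-1.571, 0.002, -0.065]
wrist_force: [0.3, 0.9, 1.2]
grip_width: 0.0874
```

jog_arm --moves '[{"travel": [0, 0, 0], "fingers": 0.04}, {"travel": [0, 0, 0], "fingers": 0.04}, {"travel": [0, 0, 0], "fingers": 0.04}, {"travel": [0, 0, 0], "fingers": 0.04}, {"travel": [0, 0, 0], "fingers": 0.04}]' --force 25

```text
$.moves[0]: bad value
```

jog_arm --moves '[{"travel": [0, 0, 0.003], "turn": 0, "fingers": 0.04}, {"travel": [0, 0, 0], "turn": 0, "fingers": 0.04}, {"travel": [0, 0, 0], "turn": 0, "fingers": 0.04}, {"travel": [0, 0, 0], "turn": 0, "fingers": 0.04}, {"travel": [0, 0, 0], "turn": 0, "fingers": 0.04}]' --force 25

```text
t: 3.22
tcp_pos: [0.4937, 0.0301, 0.0619]
orientation: [-1.571, -0.001, -0.064]
wrist_force: [0.6, -0.1, 0.2]
grip_width: 0.0475
```

```bash
python3 -c "
from h import *
s=arm.state();print(s['tcp_pos'],s['joint_vel'].round(4),s['wrist_force'])"; python3 d.py .4773 .3785 .12 -3.7 1 1
```

```text
[0.49371679 0.03006979 0.06193497] [-0.0018 -0.0004 -0.0008  0.0001 -0.0004  0.002 ] [ 0.63272278 -0.0529167   0.15986569]
[-0.039, -0.058, 0.347] 0.04
```

jog_arm --moves '[{"travel": [0, -0.015, 0], "turn": 0, "fingers": 0.04}, {"travel": [0, -0.028, 0], "turn": 0, "fingers": 0.04}, {"travel": [-0.002, -0.015, 0.02], "turn": 0, "fingers": 0.04}, {"travel": [-0.005, 0, 0.04], "turn": 0, "fingers": 0.04}, {"travel": [-0.006, 0, 0.05], "turn": 0, "fingers": 0.04}]'

```text
t: 3.85
tcp_pos: [0.4878, 0.1412, 0.121]
orientation: [-1.571, -0.001, -0.066]
wrist_force: [0.2, 0.2, -0.7]
grip_width: 0.0478
```

jog_arm --moves '[{"travel": [-0.006, 0, 0.055], "turn": 0, "fingers": 0.04}, {"travel": [-0.006, 0, 0.055], "turn": 0, "fingers": 0.04}, {"travel": [-0.006, 0, 0.055], "turn": 0, "fingers": 0.04}, {"travel": [-0.005, 0, 0.045], "turn": 0, "fingers": 0.04}, {"travel": [-0.003, 0, 0.027], "turn": 0, "fingers": 0.04}]'

```text
t: 4.47
tcp_pos: [0.476, 0.3811, 0.1201]
orientation: [-1.571, 0.0, -0.062]
wrist_force: [-0.3, 0.1, -0.8]
grip_width: 0.0478
```

jog_arm --moves '[{"travel": [0, 0, 0], "turn": 0, "fingers": 0.04}, {"travel": [0, 0.018, 0], "turn": 0, "fingers": 0.04}, {"travel": [0, 0.022, 0], "turn": 0, "fingers": 0.04}, {"travel": [0, 0.01, 0], "turn": 0, "fingers": 0.04}, {"travel": [0, 0, 0], "turn": 0, "fingers": 0.04}]'

```text
t: 5.1
tcp_pos: [0.4763, 0.3776, 0.0683]
orientation: [-1.572, 0.002, -0.065]
wrist_force: [0.0, 0.2, -1.8]
grip_width: 0.0475
```

```bash
python3 -c "
from h import *
s=arm.state();print(s['tcp_pos'],s['wrist_force'],s['orientation'])"; python3 d.py .4773 .3785 .0605 -3.7 1 1
```

```text
[0.47632015 0.37761917 0.06830381] [ 0.02325997  0.20566778 -1.76743781] [-1.57242951  0.00181066 -0.06493722]
[0.001, 0.008, 0.001] -0.02
```

jog_arm --moves '[{"travel": [0, 0.006, 0], "turn": 0, "fingers": 0.04}, {"travel": [0, 0.002, 0], "turn": 0, "fingers": 0.04}, {"travel": [0, 0, 0], "turn": 0, "fingers": 0.0875}, {"travel": [0, 0, 0], "turn": 0, "fingers": 0.0875}, {"travel": [0, 0, 0], "turn": 0, "fingers": 0.0875}]'

```text
t: 5.72
tcp_pos: [0.4768, 0.379, 0.0621]
orientation: [-1.57, -0.001, -0.064]
wrist_force: [-0.1, -0.2, -0.5]
grip_width: 0.0743
```

jog_arm --moves '[{"travel": [0, 0, 0], "turn": 0, "fingers": 0.0875}, {"travel": [0, -0.02, 0], "turn": 0, "fingers": 0.0875}, {"travel": [0, -0.035, 0], "turn": 0, "fingers": 0.0875}, {"travel": [0, -0.02, 0], "turn": 0, "fingers": 0.0875}, {"travel": [0.002, 0, -0.03], "turn": 0, "fingers": 0.0875}]'

```text
t: 6.35
tcp_pos: [0.4776, 0.3504, 0.1402]
orientation: [-1.567, -0.004, -0.062]
wrist_force: [0.5, -0.6, -0.4]
grip_width: 0.0875
```

jog_arm --moves '[{"travel": [0.005, 0, -0.055], "turn": 0, "fingers": 0.0875}, {"travel": [0.005, 0, -0.055], "turn": 0, "fingers": 0.0875}, {"travel": [0.005, 0, -0.055], "turn": 0, "fingers": 0.0875}, {"travel": [0.005, 0, -0.055], "turn": 0, "fingers": 0.0875}, {"travel": [0.005, 0, -0.055], "turn": 0, "fingers": 0.0875}]'

```text
t: 6.98
tcp_pos: [0.4841, 0.0711, 0.1376]
orientation: [-1.571, -0.001, -0.064]
wrist_force: [0.5, 0.0, 0.9]
grip_width: 0.0877
```

jog_arm --moves '[{"travel": [0.005, 0, -0.055], "turn": 0, "fingers": 0.0875}, {"travel": [0.004, 0, -0.04], "turn": 0, "fingers": 0.0875}, {"travel": [0.002, 0, -0.02], "turn": 0, "fingers": 0.0875}, {"travel": [0, 0, 0], "turn": 0, "fingers": 0.0875}, {"travel": [0, 0, 0], "turn": 0, "fingers": 0.0875}]'

```text
t: 7.6
tcp_pos: [0.4879, -0.042, 0.137]
orientation: [-1.57, -0.0, -0.063]
wrist_force: [-0.2, -0.1, 1.0]
grip_width: 0.0874
```

```bash
python3 d.py .4871 -.0440 .061 -3.7 1 1; python3 - <<'E'
from m2 import *
s=snap('top','t1'); C=cloud(s); print(lid(s,C,.4763,.3776,.099))
E
```

```text
[-0.001, 0.076, -0.002] 0.06
(array([0.47463235, 0.37605253]), 0.025239691138267517)
```

View pics/t1.png

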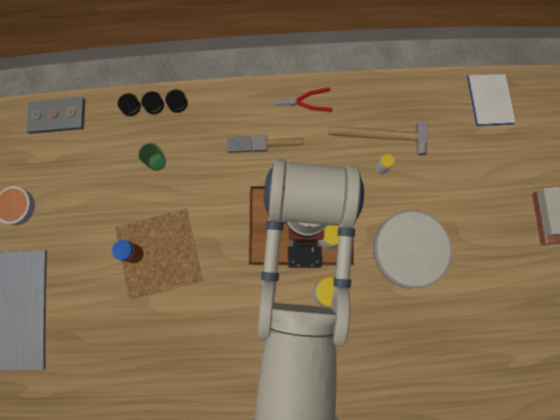

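The picture shows the blue jar standing on the mat at (123,250), with its lid measured at (0.475, 0.376) and of the right size. Red is next.

jog_arm --moves '[{"travel": [-0.001, 0.02, -0.002], "turn": 0, "fingers": 0.0875}, {"travel": [0, 0.03, 0], "turn": 0, "fingers": 0.0875}, {"travel": [0, 0.02, 0], "turn": 0, "fingers": 0.0875}, {"travel": [0, 0.005, 0], "turn": 0, "fingers": 0.0875}, {"travel": [0, 0, 0], "turn": 0, "fingers": 0.04}]'

```text
t: 8.28
tcp_pos: [0.4867, -0.0445, 0.0616]
orientation: [-1.571, 0.0, -0.064]
wrist_force: [0.4, -0.5, 0.6]
grip_width: 0.0805
```

jog_arm --moves '[{"travel": [0, 0, 0], "turn": 0, "fingers": 0.04}, {"travel": [0, 0, 0], "turn": 0, "fingers": 0.04}, {"travel": [0, 0, 0], "turn": 0, "fingers": 0.04}, {"travel": [0, 0, 0], "turn": 0, "fingers": 0.04}, {"travel": [0, 0, 0], "turn": 0, "fingers": 0.04}]'

```text
t: 8.9
tcp_pos: [0.4872, -0.0448, 0.0622]
orientation: [-1.571, -0.002, -0.064]
wrist_force: [2.4, -0.4, 1.7]
grip_width: 0.0478
```

jog_arm --moves '[{"travel": [0, -0.015, 0], "turn": 0, "fingers": 0.04}, {"travel": [0, -0.03, 0], "turn": 0, "fingers": 0.04}, {"travel": [-0.002, -0.015, 0.02], "turn": 0, "fingers": 0.04}, {"travel": [-0.005, 0, 0.04], "turn": 0, "fingers": 0.04}, {"travel": [-0.005, 0, 0.05], "turn": 0, "fingers": 0.04}]'

```text
t: 9.52
tcp_pos: [0.4815, 0.0664, 0.1224]
orientation: [-1.571, 0.0, -0.066]
wrist_force: [0.4, -0.7, -2.1]
grip_width: 0.0477
```

jog_arm --moves '[{"travel": [-0.006, 0, 0.055], "turn": 0, "fingers": 0.04}, {"travel": [-0.006, 0, 0.055], "turn": 0, "fingers": 0.04}, {"travel": [-0.006, 0, 0.055], "turn": 0, "fingers": 0.04}, {"travel": [-0.005, 0, 0.05], "turn": 0, "fingers": 0.04}, {"travel": [-0.002, 0, 0.034], "turn": 0, "fingers": 0.04}]'

```text
t: 10.15
tcp_pos: [0.4717, 0.318, 0.1218]
orientation: [-1.571, 0.001, -0.062]
wrist_force: [1.1, -0.5, -2.0]
grip_width: 0.0479
```

jog_arm --moves '[{"travel": [0, 0, 0], "turn": 0, "fingers": 0.04}, {"travel": [0, 0.018, 0], "turn": 0, "fingers": 0.04}, {"travel": [0, 0.022, 0], "turn": 0, "fingers": 0.04}, {"travel": [0, 0.014, 0], "turn": 0, "fingers": 0.04}, {"travel": [0, 0, 0], "turn": 0, "fingers": 0.04}]'

```text
t: 10.78
tcp_pos: [0.4719, 0.3145, 0.0656]
orientation: [-1.573, 0.003, -0.065]
wrist_force: [0.4, -0.6, -0.9]
grip_width: 0.0477
```

```bash
python3 d.py .4733 .3166 .0605 -3.7 1 1;python3 -c "
from h import *
s=arm.state();print(s['tcp_pos'],s['wrist_force'],s['orientation'])"
```

```text
[0.001, 0.005, 0.002] -0.03
[0.47188141 0.314522   0.06561942] [ 0.44607902 -0.57411224 -0.94069914] [-1.57295188  0.00290482 -0.06507719]
```

jog_arm --moves '[{"travel": [0, 0.004, 0], "turn": 0, "fingers": 0.04}, {"travel": [0, 0.001, 0], "turn": 0, "fingers": 0.04}, {"travel": [0, 0, 0], "turn": 0, "fingers": 0.0875}, {"travel": [0, 0, 0], "turn": 0, "fingers": 0.0875}, {"travel": [0, 0, 0], "turn": 0, "fingers": 0.0875}]'

```text
t: 11.4
tcp_pos: [0.4729, 0.3162, 0.0631]
orientation: [-1.57, -0.001, -0.064]
wrist_force: [0.1, -0.6, 1.0]
grip_width: 0.0743
```

jog_arm --moves '[{"travel": [0, 0, 0], "turn": 0, "fingers": 0.0875}, {"travel": [0, -0.02, 0], "turn": 0, "fingers": 0.0875}, {"travel": [0, -0.035, 0], "turn": 0, "fingers": 0.0875}, {"travel": [0, -0.02, 0], "turn": 0, "fingers": 0.0875}, {"travel": [0.002, 0, -0.03], "turn": 0, "fingers": 0.0875}]'

```text
t: 12.02
tcp_pos: [0.4737, 0.2873, 0.1411]
orientation: [-1.568, -0.004, -0.062]
wrist_force: [1.1, -0.2, 0.5]
grip_width: 0.0874
```

jog_arm --moves '[{"travel": [0.005, 0, -0.055], "turn": 0, "fingers": 0.0875}, {"travel": [0.005, 0, -0.055], "turn": 0, "fingers": 0.0875}, {"travel": [0.005, 0, -0.055], "turn": 0, "fingers": 0.0875}, {"travel": [0.005, 0, -0.055], "turn": 0, "fingers": 0.0875}, {"travel": [0.005, 0, -0.055], "turn": 0, "fingers": 0.0875}]'

```text
t: 12.65
tcp_pos: [0.4801, 0.0082, 0.1386]
orientation: [-1.571, -0.001, -0.064]
wrist_force: [0.4, 0.5, -0.3]
grip_width: 0.0882
```

jog_arm --moves '[{"travel": [0.004, 0, -0.055], "turn": 0, "fingers": 0.0875}, {"travel": [0.003, 0, -0.04], "turn": 0, "fingers": 0.0875}, {"travel": [0.001, 0, -0.025], "turn": 0, "fingers": 0.0875}, {"travel": [0, 0, 0], "turn": 0, "fingers": 0.0875}, {"travel": [0, 0, 0], "turn": 0, "fingers": 0.0875}]'

```text
t: 13.28
tcp_pos: [0.4806, -0.1098, 0.138]
orientation: [-1.57, -0.0, -0.064]
wrist_force: [-0.0, -0.3, -0.4]
grip_width: 0.0876
```

```bash
python3 d.py .4797 -.1112 .061 -3.7 1 1; python3 - <<'E'
from m2 import *
s=snap('top'); C=cloud(s); print(lid(s,C,.4763,.3776,.099),lid(s,C,.472,.3147,.099))
E
```

```text
[-0.001, 0.077, -0.001] 0.05
(array([0.47432074, 0.37595806]), 0.025152714923024178) (array([0.47176126, 0.31422347]), 0.025393003597855568)
```

jog_arm --moves '[{"travel": [-0.001, 0.02, -0.002], "turn": 0, "fingers": 0.0875}, {"travel": [0, 0.03, 0], "turn": 0, "fingers": 0.0875}, {"travel": [0, 0.02, 0], "turn": 0, "fingers": 0.0875}, {"travel": [0, 0.006, 0], "turn": 0, "fingers": 0.0875}, {"travel": [0, 0, 0], "turn": 0, "fingers": 0.04}]'

```text
t: 13.95
tcp_pos: [0.4793, -0.1121, 0.0614]
orientation: [-1.571, 0.0, -0.064]
wrist_force: [0.2, 0.5, 0.2]
grip_width: 0.0806
```

jog_arm --moves '[{"travel": [0, 0, 0], "turn": 0, "fingers": 0.04}, {"travel": [0, 0, 0], "turn": 0, "fingers": 0.04}, {"travel": [0, 0, 0], "turn": 0, "fingers": 0.04}, {"travel": [0, 0, 0], "turn": 0, "fingers": 0.04}, {"travel": [0, 0, 0], "turn": 0, "fingers": 0.04}]'

```text
t: 14.58
tcp_pos: [0.4799, -0.1124, 0.0622]
orientation: [-1.571, -0.001, -0.064]
wrist_force: [1.3, -0.5, 3.0]
grip_width: 0.0478
```

jog_arm --moves '[{"travel": [0, -0.015, 0], "turn": 0, "fingers": 0.04}, {"travel": [0, -0.03, 0], "turn": 0, "fingers": 0.04}, {"travel": [-0.002, -0.015, 0.02], "turn": 0, "fingers": 0.04}, {"travel": [-0.005, 0, 0.04], "turn": 0, "fingers": 0.04}, {"travel": [-0.005, 0, 0.055], "turn": 0, "fingers": 0.04}]'

```text
t: 15.2
tcp_pos: [0.4745, 0.0036, 0.1224]
orientation: [-1.571, -0.0, -0.066]
wrist_force: [0.7, 1.1, -2.2]
grip_width: 0.0478
```

jog_arm --moves '[{"travel": [-0.005, 0, 0.055], "turn": 0, "fingers": 0.04}, {"travel": [-0.005, 0, 0.055], "turn": 0, "fingers": 0.04}, {"travel": [-0.005, 0, 0.055], "turn": 0, "fingers": 0.04}, {"travel": [-0.005, 0, 0.05], "turn": 0, "fingers": 0.04}, {"travel": [-0.002, 0, 0.035], "turn": 0, "fingers": 0.04}]'

```text
t: 15.82
tcp_pos: [0.4679, 0.2562, 0.122]
orientation: [-1.571, 0.001, -0.062]
wrist_force: [0.3, -0.3, -1.9]
grip_width: 0.0476
```

jog_arm --moves '[{"travel": [0, 0, 0], "turn": 0, "fingers": 0.04}, {"travel": [0, 0.018, 0], "turn": 0, "fingers": 0.04}, {"travel": [0, 0.022, 0], "turn": 0, "fingers": 0.04}, {"travel": [0, 0.014, 0], "turn": 0, "fingers": 0.04}, {"travel": [0, 0, 0], "turn": 0, "fingers": 0.04}]'

```text
t: 16.45
tcp_pos: [0.4679, 0.2528, 0.0657]
orientation: [-1.573, 0.003, -0.065]
wrist_force: [0.3, 0.4, -1.6]
grip_width: 0.0474
```

```bash
python3 d.py .4693 .2547 .0605 -3.7 1 1;python3 -c "
from h import *
s=arm.state();print(s['tcp_pos'],s['wrist_force'],s['orientation'])"
```

```text
[0.001, 0.005, 0.002] -0.03
[0.4678678  0.25282804 0.06570811] [ 0.33398961  0.43965738 -1.57475169] [-1.57254889  0.00297215 -0.06511506]
```

jog_arm --moves '[{"travel": [0, 0.004, 0], "turn": 0, "fingers": 0.04}, {"travel": [0, 0.001, 0], "turn": 0, "fingers": 0.04}, {"travel": [0, 0, 0], "turn": 0, "fingers": 0.0875}, {"travel": [0, 0, 0], "turn": 0, "fingers": 0.0875}, {"travel": [0, 0, 0], "turn": 0, "fingers": 0.0875}]'

```text
t: 17.08
tcp_pos: [0.4689, 0.2543, 0.0631]
orientation: [-1.57, -0.001, -0.064]
wrist_force: [-0.4, 0.1, -0.4]
grip_width: 0.0742
```

jog_arm --moves '[{"travel": [0, 0, 0], "turn": 0, "fingers": 0.0875}, {"travel": [0, -0.02, 0], "turn": 0, "fingers": 0.0875}, {"travel": [0, -0.035, 0], "turn": 0, "fingers": 0.0875}, {"travel": [0, -0.02, 0], "turn": 0, "fingers": 0.0875}, {"travel": [0.006, 0, -0.03], "turn": 0, "fingers": 0.0875}]'

```text
t: 17.7
tcp_pos: [0.4737, 0.2251, 0.1411]
orientation: [-1.568, -0.004, -0.061]
wrist_force: [0.0, -0.0, -0.6]
grip_width: 0.0872
```

jog_arm --moves '[{"travel": [0.018, 0, -0.05], "turn": 0, "fingers": 0.0875}, {"travel": [0.018, 0, -0.05], "turn": 0, "fingers": 0.0875}, {"travel": [0.018, 0, -0.05], "turn": 0, "fingers": 0.0875}, {"travel": [0.018, 0, -0.05], "turn": 0, "fingers": 0.0875}, {"travel": [0.015, 0, -0.04], "turn": 0, "fingers": 0.0875}]'

```text
t: 18.32
tcp_pos: [0.5447, -0.0234, 0.1385]
orientation: [-1.571, -0.001, -0.065]
wrist_force: [0.9, -0.3, 0.1]
grip_width: 0.0872
```

jog_arm --moves '[{"travel": [0.01, 0, -0.018], "turn": 0, "fingers": 0.0875}, {"travel": [0, 0, 0], "turn": 0, "fingers": 0.0875}, {"travel": [0, 0, 0], "turn": 0, "fingers": 0.0875}]'

```text
t: 18.7
tcp_pos: [0.553, -0.0385, 0.1377]
orientation: [-1.57, 0.0, -0.063]
wrist_force: [-0.7, -0.1, 0.2]
grip_width: 0.0873
```

```bash
python3 d.py .5524 -.0410 .012 -3.7 1 1; python3 - <<'E'
from m2 import *
s=snap('top'); C=cloud(s); print(lid(s,C,.4763,.3776,.099),lid(s,C,.472,.3147,.099),lid(s,C,.468,.2535,.099))
s=snap('side','s1')
E
```

```text
[-0.0, 0.126, -0.003] 0.11
(array([0.47467956, 0.37605944]), 0.02540609799325466) (array([0.47078824, 0.31363577]), 0.025393003597855568) (array([0.46625707, 0.25233954]), 0.024984927847981453)
```

View pics/s1.png

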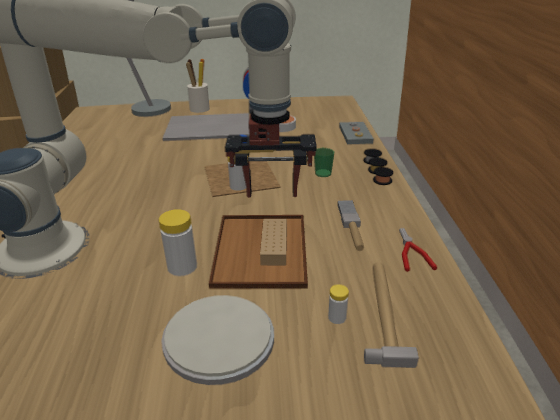

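The side view shows the jars standing on the mat behind the gripper, and the block alone in the tray at (273,240). Now the block, with the jaws narrower so they stay clear of the rim.

jog_arm --moves '[{"travel": [0, 0.025, -0.003], "turn": 0, "fingers": 0.074}, {"travel": [0, 0.035, 0], "turn": 0, "fingers": 0.074}, {"travel": [0, 0.035, 0], "turn": 0, "fingers": 0.074}, {"travel": [0, 0.019, 0], "turn": 0, "fingers": 0.074}, {"travel": [0, 0.009, 0], "turn": 0, "fingers": 0.074}]'

```text
t: 19.42
tcp_pos: [0.5526, -0.0422, 0.0139]
orientation: [-1.571, 0.001, -0.063]
wrist_force: [0.7, -0.0, 0.6]
grip_width: 0.0739
```

jog_arm --moves '[{"travel": [0, 0, 0], "turn": 0, "fingers": 0.074}, {"travel": [0, 0, 0], "turn": 0, "fingers": 0.045}, {"travel": [0, 0, 0], "turn": 0, "fingers": 0.045}, {"travel": [0, 0, 0], "turn": 0, "fingers": 0.045}, {"travel": [0, 0, 0], "turn": 0, "fingers": 0.045}]' --force 40

```text
t: 20.05
tcp_pos: [0.5538, -0.043, 0.0159]
orientation: [-1.571, -0.002, -0.064]
wrist_force: [1.1, 0.2, 4.1]
grip_width: 0.0548
```

jog_arm --moves '[{"travel": [0, 0, 0], "turn": 0, "fingers": 0.045}, {"travel": [0, -0.015, 0], "turn": 0, "fingers": 0.045}, {"travel": [0, -0.03, 0], "turn": 0, "fingers": 0.045}, {"travel": [0, -0.03, 0], "turn": 0, "fingers": 0.045}, {"travel": [0, -0.015, 0], "turn": 0, "fingers": 0.045}]'

```text
t: 20.68
tcp_pos: [0.5533, -0.0429, 0.1067]
orientation: [-1.571, -0.002, -0.064]
wrist_force: [-0.2, -0.1, -1.9]
grip_width: 0.055
```

```bash
python3 d.py .441 -.3155 .07 -3.7 1 1;python3 -c "
from h import *
s=arm.state();print(s['tcp_pos'],s['wrist_force'],s['orientation'],s['ft_torque'])"
```

```text
[-0.095, 0.037, -0.279] 0.04
[ 0.5533385  -0.04293823  0.10667969] [-0.17161966 -0.05676985 -1.88492684] [-1.57093932 -0.00181092 -0.06387148] [-0.07593398 -0.15173168 -0.04350672]
```

jog_arm --moves '[{"travel": [-0.007, 0, -0.02], "turn": 0, "fingers": 0.045}, {"travel": [-0.014, 0, -0.04], "turn": 0, "fingers": 0.045}, {"travel": [-0.016, 0, -0.048], "turn": 0, "fingers": 0.045}, {"travel": [-0.016, 0, -0.048], "turn": 0, "fingers": 0.045}, {"travel": [-0.016, 0, -0.048], "turn": 0, "fingers": 0.045}]'

```text
t: 21.3
tcp_pos: [0.4687, -0.2439, 0.1027]
orientation: [-1.57, 0.003, -0.064]
wrist_force: [0.8, -0.9, -1.8]
grip_width: 0.0549
```

jog_arm --moves '[{"travel": [-0.014, 0, -0.042], "turn": 0, "fingers": 0.045}, {"travel": [-0.012, 0, -0.035], "turn": 0, "fingers": 0.045}, {"travel": [0, 0, 0], "turn": 0, "fingers": 0.045}, {"travel": [0, 0.03, 0], "turn": 0, "fingers": 0.045}, {"travel": [0, 0.01, 0], "turn": 0, "fingers": 0.045}]'

```text
t: 21.92
tcp_pos: [0.4386, -0.3159, 0.0614]
orientation: [-1.568, 0.004, -0.064]
wrist_force: [-0.0, -0.0, -2.5]
grip_width: 0.0549
```

jog_arm --moves '[{"travel": [0, 0.01, 0], "turn": 0, "fingers": 0.045}, {"travel": [0, 0, 0], "turn": 0, "fingers": 0.045}, {"travel": [0, 0, 0], "turn": 0, "fingers": 0.045}]'

```text
t: 22.3
tcp_pos: [0.4406, -0.3174, 0.0554]
orientation: [-1.572, -0.001, -0.063]
wrist_force: [0.8, -0.6, -2.2]
grip_width: 0.055
```

```bash
python3 d.py .441 -.3175 .042 -3.7 1 1;python3 -c "
from h import *
s=arm.state();print(s['tcp_pos'],s['wrist_force'],s['orientation'],s['grip_width'])"
```

```text
[0.0, 0.013, -0.0] 0.06
[ 0.44062695 -0.31735014  0.05544375] [ 0.75235074 -0.56648937 -2.16923132] [-1.57151875e+00 -9.44817709e-04 -6.34807610e-02] 0.05497921550417931
```

jog_arm --moves '[{"travel": [0, 0.008, 0], "turn": 0, "fingers": 0.045}, {"travel": [0, 0.003, 0], "turn": 0, "fingers": 0.045}, {"travel": [0, 0.001, 0], "turn": 0, "fingers": 0.045}, {"travel": [0, 0, 0], "turn": 0, "fingers": 0.045}, {"travel": [0, 0, 0], "turn": 0, "fingers": 0.045}]'

```text
t: 22.92
tcp_pos: [0.4403, -0.3173, 0.0428]
orientation: [-1.571, -0.0, -0.064]
wrist_force: [0.4, 0.1, -2.2]
grip_width: 0.0548
```

jog_arm --moves '[{"travel": [0, 0.001, 0], "turn": 0, "fingers": 0.045}, {"travel": [0, 0, 0], "turn": 0, "fingers": 0.07}, {"travel": [0, 0, 0], "turn": 0, "fingers": 0.0875}, {"travel": [0, 0, 0], "turn": 0, "fingers": 0.0875}, {"travel": [0, -0.02, 0], "turn": 0, "fingers": 0.0875}]'

```text
t: 23.55
tcp_pos: [0.4393, -0.3165, 0.0606]
orientation: [-1.569, 0.003, -0.064]
wrist_force: [-0.7, -0.2, -0.8]
grip_width: 0.0872
```

jog_arm --moves '[{"travel": [0, -0.04, 0], "turn": 0, "fingers": 0.0875}, {"travel": [0, -0.035, 0], "turn": 0, "fingers": 0.0875}, {"travel": [0, 0, 0.03], "turn": 0, "fingers": 0.0875}, {"travel": [0, 0, 0.05], "turn": 0, "fingers": 0.0875}, {"travel": [0, 0, 0.05], "turn": 0, "fingers": 0.0875}]'

```text
t: 24.18
tcp_pos: [0.4487, -0.1865, 0.1385]
orientation: [-1.571, -0.002, -0.065]
wrist_force: [0.6, 0.0, 0.7]
grip_width: 0.0874
```

jog_arm --moves '[{"travel": [-0.001, 0, 0.055], "turn": 0, "fingers": 0.0875}, {"travel": [-0.001, 0, 0.055], "turn": 0, "fingers": 0.0875}, {"travel": [-0.001, 0, 0.055], "turn": 0, "fingers": 0.0875}, {"travel": [-0.001, 0, 0.055], "turn": 0, "fingers": 0.0875}, {"travel": [-0.001, 0, 0.055], "turn": 0, "fingers": 0.0875}]'

```text
t: 24.8
tcp_pos: [0.4612, 0.0891, 0.1387]
orientation: [-1.57, -0.003, -0.064]
wrist_force: [1.0, -0.1, -0.1]
grip_width: 0.0877
```

```bash
python3 d.py .4688 .2543 .063 -3.7 1 1; python3 - <<'E'
from m2 import *
s=snap('top','t2'); C=cloud(s)
P=region(s,C,.052,.074,(.37,.51,-.42,-.21),.062); print('block',cv2.minAreaRect(P))
m=(C[...,2]>.052)&(C[...,2]<.074)&(C[...,0]>.37)&(C[...,0]<.51)&(C[...,1]>-.42)&(C[...,1]<-.21); print(np.percentile(C[m][:,2],[5,50,95]))
E
```

```text
[-0.003, 0.076, 0.165] 0.04
block ((0.43818044662475586, -0.3148074448108673), (0.1419903039932251, 0.054991502314805984), 86.12786102294922)
[0.05815147 0.06161351 0.06472312]
```

View pics/t2.png

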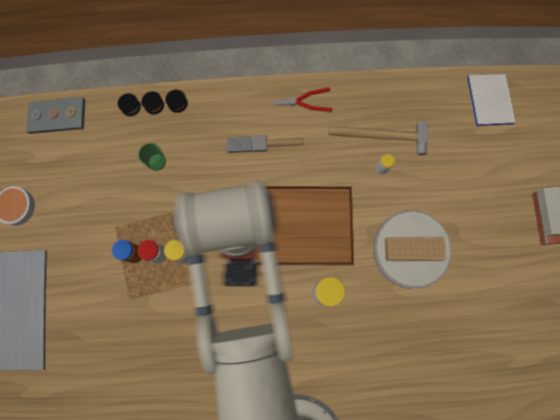

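The block lies flat on the disc at (415,249), about 3 mm off centre with its top at z=0.062. All three jars are on the mat, in the row at (123,250), (149,250) and (174,250). I'll now take them back, yellow first.

jog_arm --moves '[{"travel": [-0.001, 0, 0.055], "turn": 0, "fingers": 0.0875}, {"travel": [-0.001, 0, 0.05], "turn": 0, "fingers": 0.0875}, {"travel": [-0.001, 0, 0.04], "turn": 0, "fingers": 0.0875}, {"travel": [0, 0, 0.016], "turn": 0, "fingers": 0.0875}, {"travel": [0, 0, 0], "turn": 0, "fingers": 0.0875}]'

```text
t: 25.48
tcp_pos: [0.4685, 0.2483, 0.1373]
orientation: [-1.571, -0.001, -0.063]
wrist_force: [-0.2, -0.4, 0.4]
grip_width: 0.0875
```

```bash
python3 d.py .4688 .2543 .062 -3.7 1 1
```

```text
[-0.0, 0.075, 0.006] 0.12
```

jog_arm --moves '[{"travel": [0, 0.02, 0.005], "turn": 0, "fingers": 0.0875}, {"travel": [0, 0.03, 0], "turn": 0, "fingers": 0.0875}, {"travel": [0, 0.02, 0], "turn": 0, "fingers": 0.0875}, {"travel": [0, 0.006, 0], "turn": 0, "fingers": 0.0875}, {"travel": [0, 0, 0], "turn": 0, "fingers": 0.0875}]'

```text
t: 26.1
tcp_pos: [0.4687, 0.2528, 0.0605]
orientation: [-1.571, 0.0, -0.064]
wrist_force: [0.0, -0.5, 1.5]
grip_width: 0.0878
```

jog_arm --moves '[{"travel": [0, 0, 0], "turn": 0, "fingers": 0.04}, {"travel": [0, 0, 0], "turn": 0, "fingers": 0.04}, {"travel": [0, 0, 0], "turn": 0, "fingers": 0.04}, {"travel": [0, 0, 0], "turn": 0, "fingers": 0.04}, {"travel": [0, 0, 0], "turn": 0, "fingers": 0.04}]' --force 25

```text
t: 26.72
tcp_pos: [0.4688, 0.2532, 0.0608]
orientation: [-1.571, -0.0, -0.064]
wrist_force: [1.2, -0.6, 0.1]
grip_width: 0.0474
```

```bash
python3 d.py .4799 -.1124 .122 -3.7 1 1; python3 - <<'E'
from m2 import *
s=arm.state(); print(s['tcp_pos'],s['grip_width'])
E
```

```text
[0.034, -0.061, -0.364] 0.04
[0.46876411 0.25317955 0.06076538] 0.047356317448875015
```

jog_arm --moves '[{"travel": [0, -0.015, 0], "turn": 0, "fingers": 0.04}, {"travel": [0, -0.03, 0], "turn": 0, "fingers": 0.04}, {"travel": [0.002, -0.015, -0.02], "turn": 0, "fingers": 0.04}, {"travel": [0.005, 0, -0.04], "turn": 0, "fingers": 0.04}, {"travel": [0.005, 0, -0.055], "turn": 0, "fingers": 0.04}]'

```text
t: 27.35
tcp_pos: [0.4731, 0.136, 0.1211]
orientation: [-1.571, -0.001, -0.062]
wrist_force: [1.5, 0.2, -2.2]
grip_width: 0.0474
```

jog_arm --moves '[{"travel": [0.005, 0, -0.055], "turn": 0, "fingers": 0.04}, {"travel": [0.005, 0, -0.055], "turn": 0, "fingers": 0.04}, {"travel": [0.005, 0, -0.055], "turn": 0, "fingers": 0.04}, {"travel": [0.005, 0, -0.05], "turn": 0, "fingers": 0.04}, {"travel": [0.002, 0, -0.035], "turn": 0, "fingers": 0.04}]'

```text
t: 27.98
tcp_pos: [0.4783, -0.1164, 0.1208]
orientation: [-1.571, 0.0, -0.066]
wrist_force: [1.0, 1.2, -2.1]
grip_width: 0.0477
```

jog_arm --moves '[{"travel": [0, 0, 0], "turn": 0, "fingers": 0.04}, {"travel": [0, 0.018, 0], "turn": 0, "fingers": 0.04}, {"travel": [0, 0.022, 0], "turn": 0, "fingers": 0.04}, {"travel": [0, 0.012, 0], "turn": 0, "fingers": 0.04}, {"travel": [0, 0, 0], "turn": 0, "fingers": 0.04}]'

```text
t: 28.6
tcp_pos: [0.4784, -0.1123, 0.067]
orientation: [-1.57, 0.003, -0.063]
wrist_force: [-0.1, -0.1, -1.4]
grip_width: 0.0476
```

```bash
python3 d.py .4799 -.1135 .063 -3.7 1 1;python3 -c "
from h import *
s=arm.state();print(s['tcp_pos'],s['wrist_force'],s['orientation'])"
```

```text
[0.002, 0.004, -0.001] 0.11
[ 0.47836882 -0.11234718  0.06698775] [-0.08456926 -0.1161214  -1.41864262] [-1.5700413   0.00283242 -0.06262702]
```

jog_arm --moves '[{"travel": [0.001, 0.003, 0], "turn": 0, "fingers": 0.04}, {"travel": [0, 0.001, 0], "turn": 0, "fingers": 0.04}, {"travel": [0, 0, 0], "turn": 0, "fingers": 0.04}, {"travel": [0, 0, 0], "turn": 0, "fingers": 0.0875}, {"travel": [0, 0, 0], "turn": 0, "fingers": 0.0875}]'

```text
t: 29.22
tcp_pos: [0.4806, -0.1135, 0.0652]
orientation: [-1.571, -0.001, -0.064]
wrist_force: [0.2, 0.2, -0.7]
grip_width: 0.0642
```

jog_arm --moves '[{"travel": [0, 0, 0], "turn": 0, "fingers": 0.0875}, {"travel": [0, 0, 0], "turn": 0, "fingers": 0.0875}, {"travel": [0, -0.02, 0], "turn": 0, "fingers": 0.0875}, {"travel": [0, -0.035, 0], "turn": 0, "fingers": 0.0875}, {"travel": [0, -0.02, 0], "turn": 0, "fingers": 0.0875}]'

```text
t: 29.85
tcp_pos: [0.4811, -0.1136, 0.143]
orientation: [-1.572, -0.004, -0.064]
wrist_force: [-0.2, -0.3, 0.2]
grip_width: 0.0877
```

jog_arm --moves '[{"travel": [-0.002, 0, 0.03], "turn": 0, "fingers": 0.0875}, {"travel": [-0.004, 0, 0.055], "turn": 0, "fingers": 0.0875}, {"travel": [-0.004, 0, 0.055], "turn": 0, "fingers": 0.0875}, {"travel": [-0.004, 0, 0.055], "turn": 0, "fingers": 0.0875}, {"travel": [-0.004, 0, 0.055], "turn": 0, "fingers": 0.0875}]'

```text
t: 30.48
tcp_pos: [0.4782, 0.139, 0.1406]
orientation: [-1.57, -0.001, -0.064]
wrist_force: [0.2, -0.6, -0.5]
grip_width: 0.0876
```

jog_arm --moves '[{"travel": [-0.005, 0, 0.055], "turn": 0, "fingers": 0.0875}, {"travel": [-0.005, 0, 0.055], "turn": 0, "fingers": 0.0875}, {"travel": [-0.003, 0, 0.045], "turn": 0, "fingers": 0.0875}, {"travel": [-0.002, 0, 0.023], "turn": 0, "fingers": 0.0875}, {"travel": [0, 0, 0], "turn": 0, "fingers": 0.0875}]'

```text
t: 31.1
tcp_pos: [0.4745, 0.3165, 0.1396]
orientation: [-1.571, 0.0, -0.062]
wrist_force: [-0.4, -0.3, -0.0]
grip_width: 0.0875
```

```bash
python3 d.py .4729 .3162 .061 -3.7 1 1; python3 - <<'E'
from m2 import *
s=snap('top'); C=cloud(s); print('yellow',lid(s,C,.4799,-.1112,.101)); print(arm.state()['tcp_pos'])
E
```

```text
[-0.002, 0.079, -0.0] 0.15
yellow (array([ 0.47860637, -0.11194485]), 0.024637985974550247)
[0.47475931 0.31540207 0.13969269]
```

jog_arm --moves '[{"travel": [-0.001, 0.02, 0.001], "turn": 0, "fingers": 0.0875}, {"travel": [0, 0.033, 0], "turn": 0, "fingers": 0.0875}, {"travel": [0, 0.02, 0], "turn": 0, "fingers": 0.0875}, {"travel": [0, 0.006, 0], "turn": 0, "fingers": 0.0875}, {"travel": [0, 0, 0], "turn": 0, "fingers": 0.0875}]'

```text
t: 31.78
tcp_pos: [0.4738, 0.3166, 0.0606]
orientation: [-1.571, 0.0, -0.064]
wrist_force: [-1.1, -0.3, 0.1]
grip_width: 0.0873
```

jog_arm --moves '[{"travel": [0, 0, 0], "turn": 0, "fingers": 0.04}, {"travel": [0, 0, 0], "turn": 0, "fingers": 0.04}, {"travel": [0, 0, 0], "turn": 0, "fingers": 0.04}, {"travel": [0, 0, 0], "turn": 0, "fingers": 0.04}, {"travel": [0, 0, 0], "turn": 0, "fingers": 0.04}]'

```text
t: 32.4
tcp_pos: [0.4738, 0.317, 0.0608]
orientation: [-1.571, -0.0, -0.064]
wrist_force: [-0.7, 0.2, 0.2]
grip_width: 0.0476
```

```bash
python3 d.py .4872 -.0448 .122 -3.7 1 1; python3 - <<'E'
from m2 import *
s=arm.state(); print(s['tcp_pos'],s['grip_width'])
E
```

```text
[0.036, -0.061, -0.36] 0.05
[0.47375622 0.31702001 0.06078292] 0.04756870355887053
```

jog_arm --moves '[{"travel": [0, -0.015, 0], "turn": 0, "fingers": 0.04}, {"travel": [0, -0.03, 0], "turn": 0, "fingers": 0.04}, {"travel": [0.002, -0.015, -0.02], "turn": 0, "fingers": 0.04}, {"travel": [0.005, 0, -0.04], "turn": 0, "fingers": 0.04}, {"travel": [0.006, 0, -0.055], "turn": 0, "fingers": 0.04}]'

```text
t: 33.02
tcp_pos: [0.4792, 0.1998, 0.121]
orientation: [-1.571, -0.001, -0.062]
wrist_force: [0.4, -0.3, -1.6]
grip_width: 0.0475
```

jog_arm --moves '[{"travel": [0.006, 0, -0.055], "turn": 0, "fingers": 0.04}, {"travel": [0.006, 0, -0.055], "turn": 0, "fingers": 0.04}, {"travel": [0.006, 0, -0.055], "turn": 0, "fingers": 0.04}, {"travel": [0.004, 0, -0.047], "turn": 0, "fingers": 0.04}, {"travel": [0.002, 0, -0.033], "turn": 0, "fingers": 0.04}]'

```text
t: 33.65
tcp_pos: [0.4868, -0.0477, 0.1209]
orientation: [-1.571, -0.0, -0.066]
wrist_force: [0.3, 0.8, -2.0]
grip_width: 0.0476
```

jog_arm --moves '[{"travel": [0, 0, 0], "turn": 0, "fingers": 0.04}, {"travel": [0, 0.018, 0], "turn": 0, "fingers": 0.04}, {"travel": [0, 0.022, 0], "turn": 0, "fingers": 0.04}, {"travel": [0, 0.012, 0], "turn": 0, "fingers": 0.04}, {"travel": [0, 0, 0], "turn": 0, "fingers": 0.04}]'

```text
t: 34.28
tcp_pos: [0.4867, -0.0439, 0.0669]
orientation: [-1.57, 0.003, -0.063]
wrist_force: [0.5, -0.5, -1.1]
grip_width: 0.0475
```

```bash
python3 d.py .4872 -.044 .063 -3.7 1 1;python3 -c "
from h import *
s=arm.state();print(s['tcp_pos'],s['wrist_force'],s['orientation'])"
```

```text
[0.001, 0.004, -0.0] 0.11
[ 0.48666097 -0.04390597  0.06690892] [ 0.49246906 -0.47326282 -1.10182601] [-1.57041449  0.0030422  -0.06266226]
```

jog_arm --moves '[{"travel": [0, 0.003, 0.001], "turn": 0, "fingers": 0.04}, {"travel": [0, 0.001, 0], "turn": 0, "fingers": 0.04}, {"travel": [0, 0, 0], "turn": 0, "fingers": 0.04}, {"travel": [0, 0, 0], "turn": 0, "fingers": 0.0875}, {"travel": [0, 0, 0], "turn": 0, "fingers": 0.0875}]'

```text
t: 34.9
tcp_pos: [0.4881, -0.0438, 0.0653]
orientation: [-1.571, -0.001, -0.064]
wrist_force: [-0.6, 0.1, 0.2]
grip_width: 0.0646
```

jog_arm --moves '[{"travel": [0, 0, 0], "turn": 0, "fingers": 0.0875}, {"travel": [0, 0, 0], "turn": 0, "fingers": 0.0875}, {"travel": [0, -0.02, 0], "turn": 0, "fingers": 0.0875}, {"travel": [0, -0.035, 0], "turn": 0, "fingers": 0.0875}, {"travel": [0, -0.02, 0], "turn": 0, "fingers": 0.0875}]'

```text
t: 35.52
tcp_pos: [0.4887, -0.0438, 0.143]
orientation: [-1.571, -0.004, -0.064]
wrist_force: [-0.7, 0.2, -0.1]
grip_width: 0.0867
```

jog_arm --moves '[{"travel": [-0.002, 0, 0.03], "turn": 0, "fingers": 0.0875}, {"travel": [-0.005, 0, 0.055], "turn": 0, "fingers": 0.0875}, {"travel": [-0.005, 0, 0.055], "turn": 0, "fingers": 0.0875}, {"travel": [-0.005, 0, 0.055], "turn": 0, "fingers": 0.0875}, {"travel": [-0.005, 0, 0.055], "turn": 0, "fingers": 0.0875}]'

```text
t: 36.15
tcp_pos: [0.4816, 0.209, 0.1405]
orientation: [-1.57, -0.001, -0.064]
wrist_force: [0.3, -1.1, -0.3]
grip_width: 0.0876
```

jog_arm --moves '[{"travel": [-0.005, 0, 0.055], "turn": 0, "fingers": 0.0875}, {"travel": [-0.005, 0, 0.055], "turn": 0, "fingers": 0.0875}, {"travel": [-0.004, 0, 0.042], "turn": 0, "fingers": 0.0875}, {"travel": [-0.002, 0, 0.02], "turn": 0, "fingers": 0.0875}, {"travel": [0, 0, 0], "turn": 0, "fingers": 0.0875}]'

```text
t: 36.78
tcp_pos: [0.4766, 0.3802, 0.1396]
orientation: [-1.571, 0.0, -0.062]
wrist_force: [0.4, -0.3, 0.1]
grip_width: 0.0872
```

```bash
python3 d.py .4768 .379 .061 -3.7 1 1; python3 - <<'E'
from m2 import *
s=snap('top'); C=cloud(s); print('yellow',lid(s,C,.4799,-.1112,.101),'red',lid(s,C,.4871,-.044,.101)); print(arm.state()['tcp_pos'])
E
```

```text
[0.0, 0.079, -0.001] 0.12
yellow (array([ 0.47822317, -0.11233196]), 0.024613600224256516) red (array([ 0.48588359, -0.04364773]), 0.02432279847562313)
[0.47691808 0.37919541 0.1396707 ]
```

jog_arm --moves '[{"travel": [0, 0.02, 0], "turn": 0, "fingers": 0.0875}, {"travel": [0, 0.033, 0], "turn": 0, "fingers": 0.0875}, {"travel": [0, 0.02, 0], "turn": 0, "fingers": 0.0875}, {"travel": [0, 0.006, 0], "turn": 0, "fingers": 0.0875}, {"travel": [0, 0, 0], "turn": 0, "fingers": 0.0875}]'

```text
t: 37.45
tcp_pos: [0.4769, 0.3795, 0.0607]
orientation: [-1.571, 0.0, -0.064]
wrist_force: [-0.2, -0.0, 0.5]
grip_width: 0.0873
```

jog_arm --moves '[{"travel": [0, 0, 0], "turn": 0, "fingers": 0.04}, {"travel": [0, 0, 0], "turn": 0, "fingers": 0.04}, {"travel": [0, 0, 0], "turn": 0, "fingers": 0.04}, {"travel": [0, 0, 0], "turn": 0, "fingers": 0.04}, {"travel": [0, 0, 0], "turn": 0, "fingers": 0.04}]'

```text
t: 38.08
tcp_pos: [0.4768, 0.3799, 0.0608]
orientation: [-1.571, -0.0, -0.064]
wrist_force: [-0.1, 0.5, 0.8]
grip_width: 0.0472
```

```bash
python3 d.py .4937 .0301 .122 -3.7 1 1; python3 - <<'E'
from m2 import *
s=arm.state(); print(s['tcp_pos'],s['grip_width'])
E
```

```text
[0.039, -0.061, -0.348] 0.04
[0.47681009 0.37992411 0.0607593 ] 0.04723508821823436
```

jog_arm --moves '[{"travel": [0, -0.015, 0], "turn": 0, "fingers": 0.04}, {"travel": [0, -0.03, 0], "turn": 0, "fingers": 0.04}, {"travel": [0.003, -0.015, -0.02], "turn": 0, "fingers": 0.04}, {"travel": [0.005, 0, -0.04], "turn": 0, "fingers": 0.04}, {"travel": [0.006, 0, -0.055], "turn": 0, "fingers": 0.04}]'

```text
t: 38.7
tcp_pos: [0.4833, 0.2625, 0.1211]
orientation: [-1.571, -0.001, -0.063]
wrist_force: [-0.4, -0.5, -0.1]
grip_width: 0.0476
```

jog_arm --moves '[{"travel": [0.006, 0, -0.055], "turn": 0, "fingers": 0.04}, {"travel": [0.006, 0, -0.055], "turn": 0, "fingers": 0.04}, {"travel": [0.006, 0, -0.05], "turn": 0, "fingers": 0.04}, {"travel": [0.005, 0, -0.043], "turn": 0, "fingers": 0.04}, {"travel": [0.002, 0, -0.029], "turn": 0, "fingers": 0.04}]'

```text
t: 39.33
tcp_pos: [0.4929, 0.0281, 0.1209]
orientation: [-1.571, -0.0, -0.066]
wrist_force: [-0.2, 1.2, -1.8]
grip_width: 0.0477
```

jog_arm --moves '[{"travel": [0, 0, 0], "turn": 0, "fingers": 0.04}, {"travel": [0, 0.018, 0], "turn": 0, "fingers": 0.04}, {"travel": [0, 0.022, 0], "turn": 0, "fingers": 0.04}, {"travel": [0, 0.012, 0], "turn": 0, "fingers": 0.04}, {"travel": [0, 0, 0], "turn": 0, "fingers": 0.04}]'

```text
t: 39.95
tcp_pos: [0.4925, 0.0317, 0.0669]
orientation: [-1.571, 0.003, -0.063]
wrist_force: [0.1, -0.7, -1.3]
grip_width: 0.0478
```

```bash
python3 d.py .4937 .031 .063 -3.7 1 1
```

```text
[0.001, 0.004, -0.001] 0.11
```

Release, lift, and move off to the left so the view is clear.

jog_arm --moves '[{"travel": [0, 0.003, 0], "turn": 0, "fingers": 0.04}, {"travel": [0, 0.001, 0], "turn": 0, "fingers": 0.04}, {"travel": [0, 0, 0], "turn": 0, "fingers": 0.04}, {"travel": [0, 0, 0], "turn": 0, "fingers": 0.0875}, {"travel": [0, 0, 0], "turn": 0, "fingers": 0.0875}]'

```text
t: 40.58
tcp_pos: [0.4938, 0.031, 0.0651]
orientation: [-1.571, -0.001, -0.064]
wrist_force: [0.4, -0.4, -0.8]
grip_width: 0.0641
```

jog_arm --moves '[{"travel": [0, 0, 0], "turn": 0, "fingers": 0.0875}, {"travel": [0, 0, 0], "turn": 0, "fingers": 0.0875}, {"travel": [0, -0.02, 0], "turn": 0, "fingers": 0.0875}, {"travel": [0, -0.035, 0], "turn": 0, "fingers": 0.0875}, {"travel": [0, -0.03, 0], "turn": 0, "fingers": 0.0875}]'

```text
t: 41.2
tcp_pos: [0.4938, 0.0311, 0.1525]
orientation: [-1.571, -0.002, -0.064]
wrist_force: [0.1, -0.5, -1.0]
grip_width: 0.0875
```

jog_arm --moves '[{"travel": [-0.002, 0, 0.03], "turn": 0, "fingers": 0.0875}, {"travel": [-0.005, 0, 0.055], "turn": 0, "fingers": 0.0875}, {"travel": [-0.005, 0, 0.055], "turn": 0, "fingers": 0.0875}, {"travel": [-0.005, 0, 0.055], "turn": 0, "fingers": 0.0875}, {"travel": [-0.005, 0, 0.04], "turn": 0, "fingers": 0.0875}]'

```text
t: 41.82
tcp_pos: [0.4864, 0.2694, 0.1514]
orientation: [-1.57, -0.001, -0.063]
wrist_force: [-0.3, -0.7, 1.0]
grip_width: 0.0874
```

jog_arm --moves '[{"travel": [0, 0, 0.02], "turn": 0, "fingers": 0.0875}, {"travel": [0, 0, 0], "turn": 0, "fingers": 0.0875}, {"travel": [0, 0, 0], "turn": 0, "fingers": 0.0875}, {"travel": [0, 0, 0], "turn": 0, "fingers": 0.0875}, {"travel": [0, 0, 0], "turn": 0, "fingers": 0.0875}]'

```text
t: 42.45
tcp_pos: [0.4881, 0.286, 0.1498]
orientation: [-1.571, -0.0, -0.065]
wrist_force: [-0.5, -1.0, -0.9]
grip_width: 0.0874
```

```bash
python3 - <<'E'
from m2 import *
s=snap('top','t3'); C=cloud(s)
for n,x,y in(('blue',.4933,.0298),('red',.4871,-.044),('yellow',.4797,-.1112)):
    c,r=lid(s,C,x,y,.101); print(n,c,r,'off mm',(c-[x,y])*1000)
P=region(s,C,.052,.074,(.37,.51,-.42,-.21),.062); print('block',cv2.minAreaRect(P))
E
```

```text
blue [0.49170211 0.02911491] 0.024224331602454185 off mm [-1.59789042 -0.68508867]
red [ 0.48563141 -0.04407294] 0.02432279847562313 off mm [-1.46859369 -0.07294467]
yellow [ 0.47846699 -0.11211225] 0.02451552078127861 off mm [-1.23301239 -0.91224645]
block ((0.43816784024238586, -0.31519055366516113), (0.1412256360054016, 0.0549953356385231), 86.14077758789062)
```

View pics/t3.png

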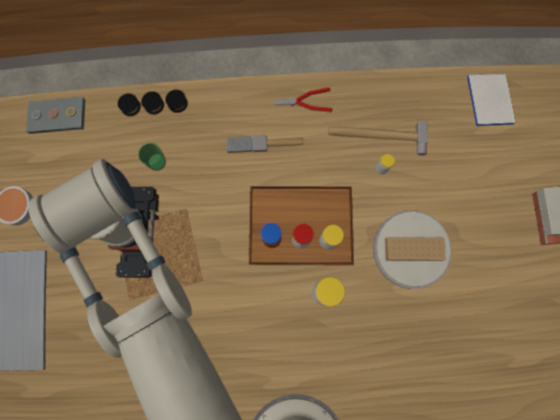

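The jars are back at (271,234), (303,234) and (333,235), within 2 mm of where they started. The block is on the disc at (415,249), and the brush, hammer and beaker haven't moved. I'll hand the job in.

```bash
python3 -c "
from cell import arm
print(arm.close_job())"
```

```text
the job is handed in; nothing more can be done
None
```

I moved all three jars to the cork mat, laid the block on the soldering disc, then stood each jar back on its own spot in the tray. I handed the job in at about 42.5 s; the hand-in reported no verdict.

- **Jars:** the last top-camera check put all three lids at the right height and size. Each is about 1.2–1.8 mm from where it started (limit 15 mm).
- **Block:** it lies flat on the disc, about 3 mm off centre (limit 15 mm). Its top measured z ≈ 0.062 m, as it should.
- **Brush, hammer and beaker:** they looked unmoved in the last picture; I did not measure them.
- **Robot:** the gripper was open and clear of everything, and the wrist forces reported after each move stayed under about 5 N.

One small disagreement: the camera read 1–2 mm lower than the arm's own position, mostly along x, which is within the stated 2 mm calibration. No checks failed. One move call was refused because I left out the turn value, and the arm did not move on it.

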